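Press a row of sample pots home against the sprung stop

ROBOT

A 6-joint arm with a two-finger parallel gripper is mounted at the origin on the work surface. World frame = base frame: x ahead of the robot, y to its left, z up, the work surface at z = 0. Lengths are in m, angles in rad, forces in N, time in s.
With the tool pointing down it reaches from about 0.375 to 0.975 m from the base axis. Payload 3.8 kg.
Tool frame: the origin (TCP) lies midway between the tips of the shut fingers; the grasp point (between the pads) lies 19 mm behind it; x points along the fingers, y is the direction in which the jaws open and shut, and the axes are right-handed (so a half turn about x gives the same grasp; the last joint's range is limited). The gripper opens to 88 mm and grips with 3 to 60 N. Pads are 18 mm wide; open, the fingers measure 123 mm over their backs; the gripper's body (75 mm by 187 mm) begins 45 mm behind the grasp point.
Start: joints at [1.213, 0.264, 1.604, -0, 1.274, -0.037], TCP at [0.213, 0.641, 0.239] pointing down, gripper open.
Joint ranges: [-2.63, 2.63], [-0.94, 2.18], [0.31, 2.57], [-1.31, 4.45], [0, 2.66], [-2.55, 2.55]. Speed limits (rad/s): [2.57, 2.57, 3.14, 3.14, 3.14, 3.14].

INTERFACE

Orientations are given as a rotation vector (axis times angle).
In Python, from cell import manip, inverse_kinematics, cams, order gives the robot as it stands. Calls block until the motion is done:
- manip.move_pose(position, orientation): joint-space move of the TCP to a pose.
- manip.move_linear(position, rate=0.15, rot=None): straight line of the TCP; rot=None keeps the orientation; rate is the mean speed in m/s.
- manip.set_joints(angles): joint-space move.
- manip.set_gripper(opening, force=None): finger opening in m; force is the grip in N (None keeps the last); returns when the fingers have stopped.
- manip.dwell(seconds).
- inverse_kinematics(position, orientation): joint angles nearest the present ones, or None.
- manip.state(): the state.
- cams.capture(name): name is "scene" or "top" or "wrist"; returns a dict with "image" (384x512x3 uint8, blue, green, red), "z_map" (384x512 float32, m along the optical axis (not along the pixel's ray), 0 where there is no reading), "intrinsics" (3x3 intrinsics, pixels), "position" and "orientation" of the camera in the world; the wrist camera has in their place "T_tool_cam" (4x4, takes a point from camera to tool coordinates, whose origin is the TCP and whose axes are the tool frame's). Camera axes: x right, y down, z forward; pixel columns grow to the right and rows downward; lengths in m; the calibration is good to about 2 mm. A picture is of the moment at which its call begins: read the wrist's pose just before it.
A pose or a line that the arm cannot do raises manip.IKError and nothing moves.
- order.close_job(): hands the job in, once; it reports no verdict.
The state is a dict: "clock": time; "joint_pos": joint angles; "joint_velocities": joint speeds; "tau": joint torques, N m; "tool_pos": TCP position; "tcp_rot": TCP orientation; "contact_force": force on the tool from outside, world axes, zero at the start; "moment": the same for the moment, N m; "gripper_width": finger opening in m.
Only numpy, scipy, OpenCV 4.12 (cv2) and the standard library are available. Lean on these libraries where they do the work, as an engineer would, in place of code of your own. Each camera call takes 0.05 s, during which the arm holds its last target. There are 200 camera calls.

TASK

Pick up the straightedge by its grip plate, set it into the tray behind the four sample pots and use it to push all four together up against the sprung pads of the end stop. Feel for the stop: press until all four pads have given together by a couple of millimetres, with about 8 N in all and never more than 11 N on the stop, and hold that for about a second. Then back the straightedge off slowly, so that the pots stay standing in a straight row at the pads, and stand it upright on the bench clear of the tray; keep the fingers off the pots and leave the beaker, bottle and jar alone.

Things in the scene. Friction and masses are not known exactly. Their poses are not given: they have to be found in the camera images.
- tray: Steel tray fixed to the bench, 255 x 180 mm. Origin: on the bench, on its centre line; +x runs from the open mouth (x = -115 mm, robot's side) to the closed end (+140). Floor 4 mm thick; side walls 22 mm high above the bench, 168 mm apart inside (y = -84 to 84). Pot centres start at x = -35 to +12 mm, one in each quarter of the width.
- stop: End stop, fixed in the tray, under 45 mm high; origin on the tray floor at tray x = 128 mm. Its cross bar carries 4 black rubber pads in a row, one before each pot (38 mm wide, up to 29 mm above the bench), at a setting that varies and is NOT measured: the free pads' faces lie at tray x = 42 to 80 mm, so feel for them. Each pad is sprung, 1 N/mm, and goes solid after 8 mm.
- straightedge_grip (a point): Straightedge, 0.3 kg: aluminium bar 150 mm long (y), 24 thick (x), 28 high, with a black upright grip plate on its middle, 12 mm thick (x), 44 wide (y), its top 92 mm up. Both long faces can push. Stands on the bench to one side of the tray. This point: in the plate, 64 mm above the underside; pinched here across the 12 mm, the fingertips pass over the pots (tops 38 mm above the bench). z up.
- pot0_center (a point): Sample pot 0: squat screw-cap pot, cylinder 36 mm in diameter and 34 mm high, 40 to 90 g, standing on the tray floor (4 mm up). All four alike; pot0 is nearest the tray's -y wall, pot3 its +y wall, at different distances from the stop. Sliding all four along the tray takes 1 to 2.5 N, which does not reach the stop. This point: its centre, 17 mm above its underside.
- pot1_center (a point): Sample pot 1: squat screw-cap pot, cylinder 36 mm in diameter and 34 mm high, 40 to 90 g, standing on the tray floor (4 mm up). All four alike; pot0 is nearest the tray's -y wall, pot3 its +y wall, at different distances from the stop. Sliding all four along the tray takes 1 to 2.5 N, which does not reach the stop. This point: its centre, 17 mm above its underside.
- pot2_center (a point): Sample pot 2: squat screw-cap pot, cylinder 36 mm in diameter and 34 mm high, 40 to 90 g, standing on the tray floor (4 mm up). All four alike; pot0 is nearest the tray's -y wall, pot3 its +y wall, at different distances from the stop. Sliding all four along the tray takes 1 to 2.5 N, which does not reach the stop. This point: its centre, 17 mm above its underside.
- pot3_center (a point): Sample pot 3: squat screw-cap pot, cylinder 36 mm in diameter and 34 mm high, 40 to 90 g, standing on the tray floor (4 mm up). All four alike; pot0 is nearest the tray's -y wall, pot3 its +y wall, at different distances from the stop. Sliding all four along the tray takes 1 to 2.5 N, which does not reach the stop. This point: its centre, 17 mm above its underside.
- beaker: Bystander: glass beaker, 68 mm across, 85 mm high, on the bench on the side of the tray where the straightedge is not. Origin: centre of its underside.
- reagent: Bystander: amber reagent bottle, 60 mm across, 130 mm high, beyond the tray on the left. Origin: centre of its underside.
- jar: Bystander: white jar, 64 mm across, 75 mm high, beyond the tray on the right. Origin: centre of its underside.
Not all that is in view belongs to the job. What is shaped like the part that bears pot1_center but blue, red or turquoise is not meant.

How it is judged:
By the outcome, as a careful person would: the job done as asked, in the order asked, and still so for the second after the job is handed in, with the robot touching nothing.
It also fails if it takes over 72 s, if anything falls off the work surface, if the arm or the gripper's body presses on something with over 40 N, if the wrist force passes 120 N, or if a joint passes its speed limit or range.

## Working session

There is one attempt and no reset: what is moved stays moved. The work goes in short steps, each a Python script; the robot and the scene stay as the last script left them, time stands still between calls to the robot, and variables do not carry over. Pictures are saved under pics/ and viewed, about 8 in all and at most 12, crops included, and the job is handed in when it is done.

```bash
ls; mkdir -p pics
python3 - <<'E'
from cell import manip,cams
import cv2,numpy as np,pickle
d={}
for n in("scene","top"):
    c=cams.capture(n);d[n]=c;cv2.imwrite(f"pics/{n}0.png",c["image"]);print(n,c["intrinsics"].tolist(),c["position"],c["orientation"])
pickle.dump(d,open("d0.pkl","wb"))
s=manip.state();print(s)
E
```

```text
pics
scene [[380.6019682990801, 0.0, 254.27602651941228], [0.0, 380.6019682990801, 191.76342217939018], [0.0, 0.0, 1.0]] [ 1.32867168 -0.12467203  0.57486517] [-1.74177959 -1.5077957   0.77920973]
top [[348.854054256923, 0.0, 258.29472699330125], [0.0, 348.854054256923, 191.9299812729386], [0.0, 0.0, 1.0]] [0.52316023 0.00693965 0.81802948] [-2.15682032  2.20587426 -0.13590501]
{'clock': 0.1, 'joint_pos': array([ 1.21310587e+00,  2.64662358e-01,  1.60520200e+00,  4.86512197e-06,
        1.27373698e+00, -3.68933151e-02]), 'joint_velocities': array([ 0.00165787, -0.0022415 , -0.0028253 , -0.00166624, -0.00020422,
       -0.00072975]), 'tau': array([ 1.29436503e-04, -5.03611171e+01, -3.58075440e+01,  7.30452547e-02,
        2.32860446e-02, -2.52612625e-05]), 'tool_pos': array([0.21261551, 0.63996762, 0.23754208]), 'tcp_rot': array([ 0.25022113,  1.55649326, -0.25332479]), 'contact_force': array([-0.30472395, -0.77169719,  0.10317122]), 'moment': array([-0.02055191, -0.07808213, -0.03836617]), 'gripper_width': 0.08785642770390577}
```

View pics/top0.png

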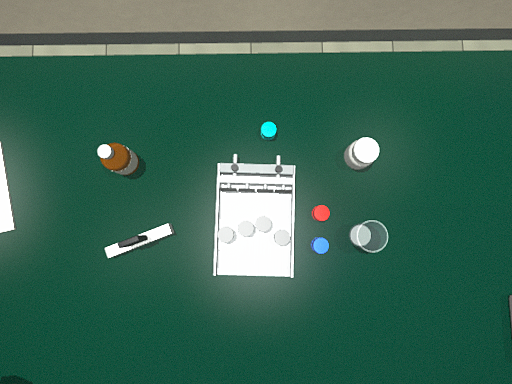

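View pics/scene0.png

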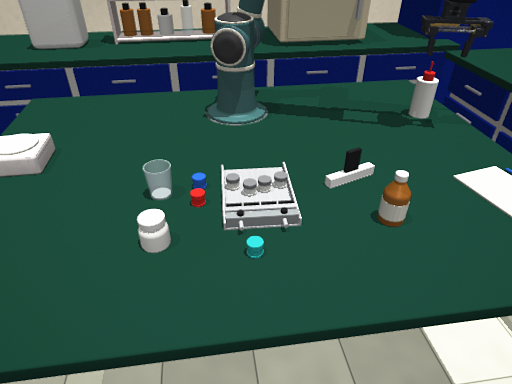

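Top view: straightedge at about (139,241) with its black plate at (132,241). The tray spans columns 215–296 and rows 163–277, mouth at the bottom. Pots are at (227,235), (246,229), (264,224) and (282,237), and the bar of pads is near row 187. The red, blue and turquoise pots outside the tray are decoys. The scene view agrees, with the plate at (353,160).

```bash
cat > h.py <<'E'
import numpy as np,cv2
from scipy.spatial.transform import Rotation as R
def ray(c,uv,z):
    K=c["intrinsics"];uv=np.atleast_2d(uv).astype(float)
    d=np.c_[(uv[:,0]-K[0,2])/K[0,0],(uv[:,1]-K[1,2])/K[1,1],np.ones(len(uv))]@R.from_rotvec(c["orientation"]).as_matrix().T
    p=np.asarray(c["position"]);return p+d*((z-p[2])/d[:,2])[:,None]
def cloud(c):
    K=c["intrinsics"];v,u=np.mgrid[:384,:512];z=c["z_map"]
    P=np.stack([(u-K[0,2])/K[0,0]*z,(v-K[1,2])/K[1,1]*z,z],-1)
    return P@R.from_rotvec(c["orientation"]).as_matrix().T+np.asarray(c["position"])
def dirs(c,uv):
    return (ray(c,uv,0)-c["position"])[0]
def tri(c1,a,c2,b):
    p,q=np.array(c1["position"]),np.array(c2["position"]);d,e=dirs(c1,a),dirs(c2,b)
    s=np.linalg.lstsq(np.c_[d,-e],q-p,rcond=None)[0];x,y=p+s[0]*d,q+s[1]*e
    return (x+y)/2,np.linalg.norm(x-y)
def rect(c,m,z):
    n=cv2.findContours(m.astype(np.uint8),cv2.RETR_EXTERNAL,cv2.CHAIN_APPROX_NONE)[0]
    n=max(n,key=cv2.contourArea)[:,0];w=ray(c,n,z)[:,:2]
    return cv2.minAreaRect((w*1000).astype(np.float32))
E
python3 - <<'E'
import pickle;from h import *
d=pickle.load(open("d0.pkl","rb"));t,s=d["top"],d["scene"]
g=t["image"].astype(int);hs=cv2.cvtColor(t["image"],cv2.COLOR_BGR2HSV)
def box(a,b,c_,e):
    m=np.zeros((384,512),bool);m[b:e,a:c_]=1;return m
br=(hs[...,1]<60)&(hs[...,2]>90)
P=cloud(t);S=cloud(s)
print("tray",rect(t,br&box(205,150,305,290),.022))
se=box(95,215,185,265)
print("bar",rect(t,(br|(hs[...,2]<30)&(P[...,2]>.03))&se,.028))
for n,Q,b in(("top",P,se),("scene",S,box(320,140,380,190))):
    pl=Q[b&(Q[...,2]>.045)];bar=Q[b&(Q[...,2]>.015)&(Q[...,2]<.035)]
    print(n,"plate",len(pl),pl.mean(0),np.percentile(pl[:,2],98),cv2.minAreaRect((pl[:,:2]*1000).astype(np.float32)),"bar z",np.median(bar[:,2]))
    print(" bar",cv2.minAreaRect((bar[:,:2]*1000).astype(np.float32)))
for n,Q,b in(("top",P,box(216,212,294,255)),("scene",S,box(222,165,296,198))):
    m=(b&(Q[...,2]>.031)&(Q[...,2]<.05)).astype(np.uint8)
    k,l,st,ce=cv2.connectedComponentsWithStats(m)
    for i in range(1,k):
        if st[i,4]>20: print(n,"pot",st[i,4],ce[i],Q[l==i].mean(0).round(4),cv2.minAreaRect((Q[l==i][:,:2]*1000).astype(np.float32))[:2])
m=box(210,150,305,285)
print("bench/floor z",np.median(P[box(300,260,400,300)][:,2]),np.median(P[box(225,255,285,268)][:,2]))
st=P[box(218,155,294,205)];st=st[st[:,2]>.024];print("stop",cv2.minAreaRect((st[:,:2]*1000).astype(np.float32)),np.percentile(st[:,2],[50,95,100]))
cv2.imwrite("pics/top_tray.png",cv2.resize(t["image"][150:290,200:310],None,fx=4,fy=4,interpolation=cv2.INTER_CUBIC))
E
```

```text
tray ((552.3825073242188, -3.7495040893554688), (186.41903686523438, 277.1891784667969), 87.00250244140625)
bar ((500.69317626953125, 255.55690002441406), (26.630220413208008, 156.18313598632812), 19.94292449951172)
top plate 217 [0.5038525  0.22282087 0.1745704 ] 0.8180294754501953 ((515.365966796875, 143.24725341796875), (19.55984115600586, 272.35906982421875), 7.380414009094238) bar z 0.02725302055514245
 bar ((501.00311279296875, 257.5695495605469), (24.26722526550293, 150.6590576171875), 20.11246109008789)
scene plate 273 [0.54148421 0.2399376  0.09340054] 0.5748651695882663 ((904.0073852539062, 61.880279541015625), (37.31838607788086, 926.9158935546875), 63.9788932800293) bar z 0.026627030486612968
 bar ((501.2520446777344, 259.4535827636719), (26.5206356048584, 152.22372436523438), 20.581775665283203)
top pot 198 [263.21212121 222.86363636] [ 0.5318 -0.0224  0.0376] ((532.6546020507812, -22.9965763092041), (33.44045639038086, 33.421268463134766))
top pot 204 [245.48039216 227.58333333] [0.5223 0.0173 0.0374] ((522.4744873046875, 17.29768180847168), (33.39692306518555, 33.21117
[... 403 characters left out ...]
19921875), (33.988189697265625, 33.26963424682617))
scene pot 107 [232.3364486  176.98130841] [ 0.5032 -0.0622  0.0367] ((499.7485656738281, -61.42728805541992), (33.803611755371094, 36.84969711303711))
scene pot 108 [264.23148148 179.15740741] [0.5248 0.0179 0.0365] ((521.9956665039062, 17.503223419189453), (36.76725387573242, 33.78907775878906))
scene pot 113 [249.56637168 182.38938053] [ 0.5342 -0.0213  0.0365] ((532.46337890625, -21.276371002197266), (33.07038116455078, 34.320106506347656))
bench/floor z -0.0003365300443704533 0.0035095611128149184
stop ((636.0191650390625, -6.928619384765625), (155.0543212890625, 166.3611297607422), 40.009254455566406) [0.03237178 0.04031753 0.81802948]
```

View pics/top_tray.png

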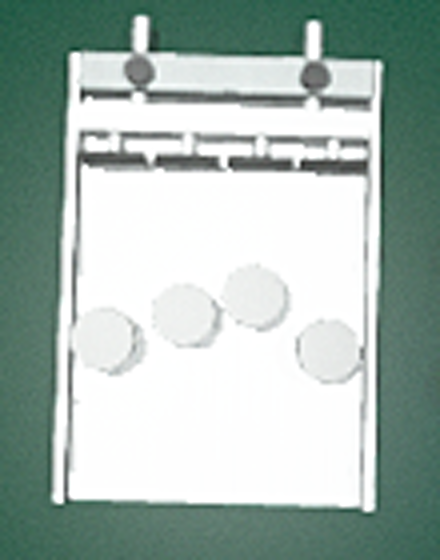

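The crop shows the tray with a slight yaw. Side walls run from (58,500) to (75,55) and from (370,510) to (380,60), the pads' front edge is at row ~170, and the four pots are clear of it. Next I'll fit the wall lines and approach the plate.

```bash
cat >> h.py <<'E'
def down(yaw):
    c,s=np.cos(yaw),np.sin(yaw)
    return R.from_matrix(np.array([[0,c,s],[0,s,-c],[-1,0,0]])).as_rotvec()
def yaw(rv): y=R.from_rotvec(rv).as_matrix()[:,1];return np.arctan2(y[1],y[0])
def bright(im,v=90):
    hs=cv2.cvtColor(im,cv2.COLOR_BGR2HSV);return (hs[...,1]<60)&(hs[...,2]>v)
E
python3 - <<'E'
import pickle;from h import *
from cell import manip,cams,inverse_kinematics
d=pickle.load(open("d0.pkl","rb"));t,s=d["top"],d["scene"]
br=bright(t["image"]);rows=np.arange(172,268)
L=[];Rr=[]
for r in rows:
    c=np.flatnonzero(br[r,205:305])+205;L.append((c[0]-.5,r));Rr.append((c[-1]+.5,r))
Y=[]
for q in(L,Rr):
    w=ray(t,q,.022);f=np.polyfit(w[:,0],w[:,1],1);f=np.polyfit(*w[abs(np.polyval(f,w[:,0])-w[:,1])<.003][:,:2].T,1);Y.append(f);print("wall",f,np.degrees(np.arctan(f[0])))
m=[]
for c in range(225,288):
    r=np.flatnonzero(br[255:290,c])+255;m.append((c,r[-1]+.5))
w=ray(t,m,.004);f=np.polyfit(w[:,1],w[:,0],1);print("mouth x",f,np.degrees(np.arctan(-f[0])))
for n,c,Q,b in(("top",t,cloud(t),(95,215,185,265)),("scene",s,cloud(s),(320,140,380,190))):
    v=np.zeros((384,512),bool);v[b[1]:b[3],b[0]:b[2]]=1
    pl=Q[v&(Q[...,2]>.075)&(Q[...,2]<.11)];print(n,"plate",len(pl),pl.mean(0),np.percentile(pl[:,2],[50,95]),cv2.minAreaRect((pl[:,:2]*1000).astype(np.float32)))
q=manip.state();print("yaw",np.degrees(yaw(q["tcp_rot"])))
for a in(20,200-360):print(a,inverse_kinematics([.46,.257,.25],down(np.radians(a))))
for a in(-2,178):print(a,inverse_kinematics([.49,0,.16],down(np.radians(a))))
E
```

```text
wall [-0.05521372  0.11813184] -3.1603042347107544
wall [ 0.01010224 -0.10371542] 0.5787958700279303
mouth x [0.0395315 0.4031166] -2.263809537185366
top plate 146 [0.50094403 0.25575218 0.08999265] [0.09105134 0.09310072] ((500.97528076171875, 257.5287780761719), (12.231468200683594, 43.681148529052734), 19.870723724365234)
scene plate 117 [0.50466353 0.25680603 0.08543076] [0.08651986 0.09232408] ((501.0766296386719, 257.95098876953125), (14.737144470214844, 45.64461135864258), 23.281755447387695)
yaw 71.61960043085078
20 [ 4.62221825e-01 -2.47498229e-02  1.90426896e+00 -4.44089210e-16
  1.26207352e+00  1.13155974e-01]
-160 None
-2 [-5.08382225e-02 -2.31314162e-02  2.07529967e+00 -4.44089210e-16
  1.08942440e+00 -1.59316374e-02]
178 None
```

```bash
cat >> h.py <<'E'
def wrist(cams,manip,name):
    q=manip.state();c=cams.capture("wrist");T=np.eye(4);T[:3,:3]=R.from_rotvec(q["tcp_rot"]).as_matrix();T[:3,3]=q["tool_pos"]
    T=T@c["T_tool_cam"];c["position"]=T[:3,3];c["orientation"]=R.from_matrix(T[:3,:3]).as_rotvec()
    cv2.imwrite(f"pics/{name}.png",c["image"]);import pickle;pickle.dump(c,open(name+".pkl","wb"));return c
E
python3 - <<'E'
from h import *
from cell import manip,cams
manip.move_pose([.42,.03,.30],down(np.radians(-2)))   # view tray
c=wrist(cams,manip,"w_tray");print(c["T_tool_cam"])
manip.move_pose([.4995,.2575,.16],down(np.radians(20)))
c=wrist(cams,manip,"w_plate")
Q=cloud(c);
for lo,hi in((.075,.11),(.015,.035)):
    p=Q[(Q[...,2]>lo)&(Q[...,2]<hi)&(np.hypot(Q[...,0]-.501,Q[...,1]-.2575)<.09)];
    if len(p)>10: print(len(p),np.median(p[:,2]),cv2.minAreaRect((p[:,:2]*1000).astype(np.float32)))
print(manip.state()["clock"],manip.state()["contact_force"],manip.state()["moment"])
cv2.imwrite("pics/w2.png",np.hstack([cv2.resize(cv2.imread(f"pics/{n}.png"),(400,300)) for n in("w_tray","w_plate")]))
E
```

```text
[[-1.12889724e-03 -2.79767612e-01  9.60067086e-01 -1.45736682e-01]
 [ 9.99999326e-01 -5.75399063e-04  1.00817794e-03  3.90735617e-04]
 [ 2.70366166e-04  9.60067577e-01  2.79768073e-01 -7.23304775e-02]
 [ 0.00000000e+00  0.00000000e+00  0.00000000e+00  1.00000000e+00]]
873 0.09162955594377745 ((500.1882629394531, 258.5541076660156), (11.791762351989746, 43.32295608520508), 19.85723876953125)
2653 0.027805817615108308 ((500.6335144042969, 257.9635314941406), (24.017730712890625, 149.42822265625), 20.047574996948242)
3.5833 [ 0.77839237 -0.2894996  -0.12959064] [-0.01064038  0.07894953  0.08102221]
```

View pics/w2.png

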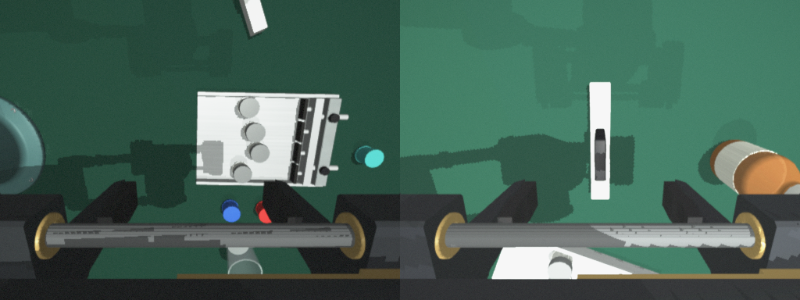

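Left half: tray mouth at x≈197, walls at y≈94 and 184, four pots behind the mouth, the stop at x≈295–340. Right half: bar and plate vertical at (600,140). Plate height is 92 mm and bar 28 mm, measured from two views. I'll grasp it and fit the tray from the wrist depth.

Run:
```python
import pickle;from h import *
from cell import manip,cams
c=pickle.load(open("w_tray.pkl","rb"));Q=cloud(c);x,y,z=Q[...,0],Q[...,1],Q[...,2]
near=(abs(y)<.13)&(x>.37)&(x<.72)
fits=[]
for s in(1,-1):
    p=Q[near&(z>.018)&(z<.025)&(abs(y-s*.087)<.018)&(x>.42)&(x<.60)]
    f=np.polyfit(p[:,0],p[:,1],1)
    for k in range(3):
        r=abs(np.polyval(f,p[:,0])-p[:,1]);f=np.polyfit(*p[r<max(.003,np.median(r)*1.5)][:,:2].T,1)
    fits.append(f);print("wall",s,len(p),f,np.degrees(np.arctan(f[0])))
fl=near&(z>.002)&(z<.0065)&(abs(y)<.08)&(x<.58)&bright(c["image"],100)
p=Q[fl];bins=np.arange(-.07,.071,.007);e=[(b,np.percentile(p[abs(p[:,1]-b)<.0035][:,0],0.5)) for b in bins if (abs(p[:,1]-b)<.0035).sum()>20]
e=np.array(e);f=np.polyfit(e[:,0],e[:,1],1);print("mouth",f,np.degrees(np.arctan(-f[0])),np.abs(np.polyval(f,e[:,0])-e[:,1]).max())
m=(near&(z>.031)&(z<.05)&(x<.58)&(abs(y)<.085)).astype(np.uint8);k,l,st,ce=cv2.connectedComponentsWithStats(m)
for i in range(1,k):
    if st[i,4]>40: print("pot",st[i,4],cv2.minAreaRect((Q[l==i][:,:2]*1000).astype(np.float32))[:2],np.median(Q[l==i][:,2]))
st=Q[near&(z>.022)&(z<.05)&(x>.58)&(x<.66)&(abs(y)<.08)]
for b in np.arange(-.07,.07,.02):
    w=st[abs(st[:,1]-b)<.01];print("pads",round(b,3),np.percentile(w[:,0],[1,5]).round(4) if len(w) else 0)
rot=down(np.radians(20));g=[.5003,.2582]
manip.move_linear([*g,.045],.12,rot);manip.set_gripper(0.0,55);s=manip.state();print(s["gripper_width"],s["tool_pos"])
manip.move_linear([*g,.13],.12);s=manip.state();print(s["contact_force"],s["clock"],s["tool_pos"],s["gripper_width"])
```

```text
wall 1 576 [-0.05304925  0.11201268] -3.036651407253395
wall -1 348 [-0.05171232 -0.06188784] -2.960260798636281
mouth [0.05061137 0.41495927] -2.8973454624124666 0.0011460648316346522
pot 545 ((508.4868469238281, 63.12389373779297), (33.88205337524414, 34.24211883544922)) 0.03794594165022935
pot 510 ((521.2705078125, 17.75041961669922), (34.82764434814453, 34.90589141845703)) 0.037930752124550354
pot 483 ((530.9232788085938, -22.021493911743164), (35.072261810302734, 34.74955368041992)) 0.03792467679730693
pot 445 ((499.4325256347656, -62.63066864013672), (35.284236907958984, 34.35154724121094)) 0.037850298832966756
pads -0.07 [0.6016 0.6026]
pads -0.05 [0.6027 0.6042]
pads -0.03 [0.6036 0.6046]
pads -0.01 [0.6048 0.6058]
pads 0.01 [0.6059 0.6067]
pads 0.03 [0.6069 0.6077]
pads 0.05 [0.6081 0.6087]
pads 0.07 [0.5855 0.6089]
0.011601225270098242 [0.50019631 0.25815678 0.04490922]
[-0.55533767 -0.819359   -1.98473728] 6.6917 [0.49958736 0.25785712 0.12909722] 0.011302389073262625
```

Tray yaw is -3.0° (walls, mouth and pad row agree), with its origin at about (0.530, -0.003). The pads' front is at about tray x = 75 mm. The plate is gripped at 11.6 mm, so I'll place it behind the pots.

```bash
cat >> h.py <<'E'
YT=np.radians(-3.0);EX=np.array([np.cos(YT),np.sin(YT)]);EY=np.array([-EX[1],EX[0]]);O=np.array([.5299,-.0027])
def T(x,y=0,z=.0505): return [*(O+EX*x+EY*y),z]
def toT(p): d=np.asarray(p)[:2]-O;return np.array([d@EX,d@EY])
def ft(manip,n=10,dt=.02):
    a=[]
    for _ in range(n):
        manip.dwell(dt);s=manip.state();f,m=s["contact_force"],s["moment"];a.append([f[:2]@EX,f[:2]@EY,f[2],*m])
    return np.mean(a,0),np.std(a,0)
E
python3 - <<'E'
from h import *
from cell import manip,cams
manip.move_linear(T(-.071,0,.13),.15,down(YT))
manip.move_linear(T(-.071,0,.060),.10);manip.dwell(.3)
m,s=ft(manip);print("air",m.round(3),s.round(3));q=manip.state();print(toT(q["tool_pos"]),q["tool_pos"],np.degrees(yaw(q["tcp_rot"])))
c=cams.capture("scene");a=c["image"][120:250,190:330]
t=cams.capture("top");b=t["image"][150:300,190:330]
cv2.imwrite("pics/place.png",np.hstack([cv2.resize(a,(392,364)),cv2.resize(b,(392,364))]))
print(q["clock"])
E
```

```text
air [-0.234  0.173 -2.882 -0.08   0.087 -0.007] [0.421 0.432 0.388 0.026 0.012 0.019]
[-7.08856976e-02 -2.35013807e-05] [0.45911022 0.0009864  0.06020782] -3.001906124976466
9.8917
```

View pics/place.png

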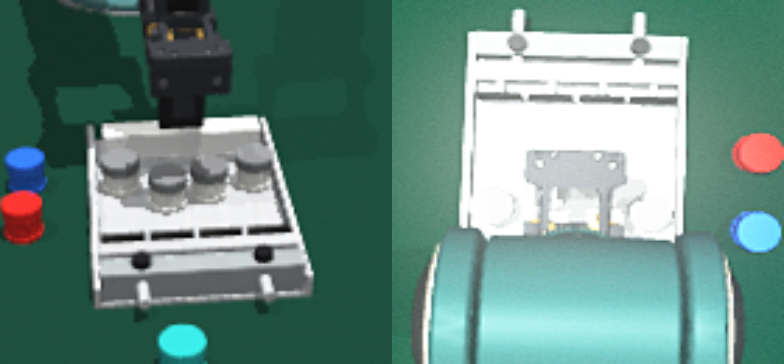

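The bar is inside the tray behind the pots, between the walls with clearance, level and square. I'll lower it and push.

Run:
```python
from h import *
from cell import manip,cams
manip.move_linear(T(-.071,0,.0505),.04)
m,s=ft(manip,12);b=m;print("tare",b.round(2),manip.state()["tool_pos"][2]);np.save("tare.npy",b)
for x in (-.04,-.01,.008,.016,.019,.021,.023,.024,.025,.026,.027):
    manip.move_linear(T(x),.03);m,_=ft(manip,6);m=m-b;p=manip.state()["tool_pos"]
    print(x,(toT(p)*1e3).round(2),m.round(3))
    if m[0]<-4.5: break
print(manip.state()["clock"])
```

```text
tare [ 0.03 -0.08 -2.95 -0.05  0.07  0.01] 0.050586644171388015
-0.04 [-3.984e+01 -1.000e-02] [-0.294 -0.014 -0.361 -0.041 -0.016 -0.003]
-0.01 [-9.71  0.01] [ 0.366  0.131 -0.086 -0.013 -0.003  0.001]
0.008 [8.3 0. ] [ 0.099  0.181 -0.131 -0.014 -0.008  0.007]
0.016 [16.4  0. ] [-0.08   0.042  0.248 -0.016  0.003  0.023]
0.019 [19.09 -0.02] [-0.497 -0.107 -0.021 -0.008  0.051 -0.002]
0.021 [21.02  0.  ] [-1.248  0.117 -0.728 -0.011  0.155 -0.022]
0.023 [2.324e+01 1.000e-02] [-1.112 -0.073 -0.559 -0.01   0.113 -0.018]
0.024 [2.402e+01 1.000e-02] [-1.122  0.221  0.141 -0.024  0.269  0.004]
0.025 [ 2.518e+01 -1.000e-02] [-0.796  0.137 -0.494  0.003  0.171  0.004]
0.026 [ 2.619e+01 -1.000e-02] [-1.091 -0.141 -0.4   -0.012  0.164 -0.014]
0.027 [27.12 -0.  ] [-1.167 -0.005 -0.088 -0.028  0.19   0.012]
16.925
```

Steady ~1.1 N of sliding resistance and no stop yet; continuing in fine steps.

Run:
```python
from h import *
from cell import manip,cams
b=np.load("tare.npy")
for x in np.arange(.0278,.042,.0008):
    manip.move_linear(T(x),.01);m,_=ft(manip,12,.02);m=m-b;p=manip.state()["tool_pos"]
    print(round(x,4),(toT(p)*1e3).round(2),p[2].round(4),m.round(3))
    if m[0]<-4.3: break
c=cams.capture("scene");cv2.imwrite("pics/press.png",cv2.resize(c["image"][130:240,200:310],(770,770))[100:700])
print(manip.state()["clock"],manip.state()["gripper_width"])
```

```text
0.0278 [2.733e+01 1.000e-02] 0.0504 [-4.042e+00  6.600e-02  2.275e+00  3.000e-03  7.300e-01 -8.000e-03]
0.0286 [27.72  0.  ] 0.0504 [-5.831e+00  1.540e-01  3.876e+00  3.100e-02  1.033e+00 -2.000e-03]
17.875 0.011387062629259979
```

View pics/press.png

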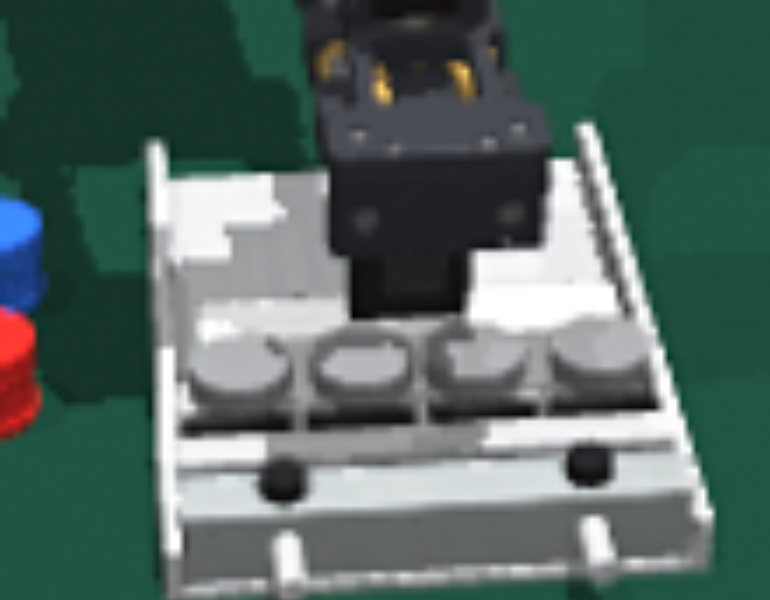

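The four pots stand in a row, touching both the bar and the pads (row ~370–410). An upward force has also appeared, so I'll check the bar's tilt and height from the wrist depth before pressing on.

Run:
```python
from h import *
from cell import manip,cams
b=np.load("tare.npy")
c=wrist(cams,manip,"w_press");Q=cloud(c);u=np.stack([(Q[...,:2]-O)@EX,(Q[...,:2]-O)@EY,Q[...,2]],-1)
m=(u[...,2]>.022)&(u[...,2]<.0365)&(abs(u[...,0]-.027)<.014)&(abs(u[...,1])<.08)
p=u[m];print(len(p),p.min(0),p.max(0))
A=np.c_[p[:,:2]-[.027,0],np.ones(len(p))]
k=np.ones(len(p),bool)
for _ in range(4):
    f=np.linalg.lstsq(A[k],p[k,2],rcond=None)[0];k=abs(A@f-p[:,2])<.0015
print("plane dz/dx,dz/dy,z",f,k.sum(),p[k,0].min(),p[k,0].max())
for lo in np.arange(-.075,.075,.015):
    w=p[(p[:,1]>lo)&(p[:,1]<lo+.015)]
    if len(w)>15: print(round(lo,3),len(w),np.percentile(w[:,0],[2,98]).round(4),np.median(w[:,2]).round(4))
fl=u[(abs(u[...,0]+.05)<.04)&(abs(u[...,1])<.08)&(u[...,2]<.01)&(u[...,2]>0)];print("floor z",np.median(fl[:,2]))
q=manip.state();X=R.from_rotvec(q["tcp_rot"]).as_matrix()[:,0];print("tool axis",X.round(4),ft(manip,10)[0]-b)
cv2.imwrite("pics/w_press_v.png",c["image"])
```

```text
4841 [ 0.01604481 -0.07392114  0.02679335] [0.04099354 0.07478959 0.03646548]
plane dz/dx,dz/dy,z [-0.00207478  0.00046245  0.03326761] 4712 0.016104774927823765 0.040993535396263284
-0.075 126 [0.0164 0.0404] 0.0331
-0.06 16 [0.0167 0.0409] 0.034
0.0 306 [0.0166 0.0398] 0.0333
0.015 834 [0.0163 0.0401] 0.0333
0.03 1093 [0.0167 0.0397] 0.0333
0.045 1168 [0.0165 0.0395] 0.0333
0.06 1298 [0.0167 0.0399] 0.0333
floor z 0.0037543156962050184
tool axis [-1.9e-03  1.0e-04 -1.0e+00] [-5.75156396  0.09407537  3.76785006  0.02352573  1.00745402 -0.02626086]
```

View pics/w_press_v.png

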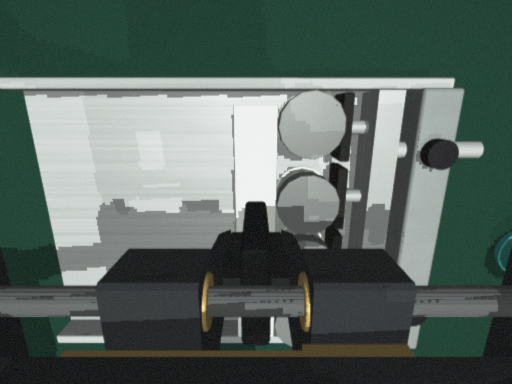

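The bar is level (slope 0.002), about 1.4 mm above the floor and square, with the pots between it and the pads. The upward force is therefore friction at the pots from slight vertical arm give. I'll ease z by a few tenths while pressing on to the target.

Run:
```python
from h import *
from cell import manip,cams
b=np.load("tare.npy");z=.0505;x=.0286
def rep(t):
    m,_=ft(manip,12,.02);m=m-b;p=manip.state()["tool_pos"]
    print(t,round(x,4),round(z,4),(toT(p)*1e3).round(2),(p[2]*1e3).round(2),m.round(3));return m
for _ in range(2):
    z+=.0003;manip.move_linear(T(x,0,z),.005);m=rep("z")
while m[0]>-8.6 and x<.0315:
    x+=.0004;manip.move_linear(T(x,0,z),.005);m=rep("x")
print(manip.state()["clock"])
```

```text
z 0.0286 0.0508 [2.795e+01 1.000e-02] 50.46 [-5.241  0.15   1.327  0.019  0.945 -0.006]
z 0.0286 0.0511 [28.19 -0.  ] 50.67 [-3.966  0.043 -2.546  0.034  0.835 -0.004]
x 0.029 0.0511 [ 2.846e+01 -1.000e-02] 50.78 [-5.285  0.172 -3.369  0.029  1.08  -0.026]
x 0.0294 0.0511 [ 2.86e+01 -2.00e-02] 50.7 [-5.4   -0.253 -2.988  0.026  1.163 -0.021]
x 0.0298 0.0511 [ 2.882e+01 -1.000e-02] 50.7 [-6.111  0.161 -2.585  0.051  1.267 -0.016]
x 0.0302 0.0511 [ 2.899e+01 -2.000e-02] 50.67 [-6.694  0.111 -1.94   0.057  1.342  0.   ]
x 0.0306 0.0511 [2.917e+01 2.000e-02] 50.67 [-7.193  0.114 -1.827  0.055  1.439 -0.013]
x 0.031 0.0511 [2.935e+01 2.000e-02] 50.65 [-8.178e+00  3.600e-02 -1.054e+00  7.100e-02  1.531e+00 -8.000e-03]
x 0.0314 0.0511 [29.49  0.04] 50.65 [-8.742e+00  2.800e-02 -1.490e-01  7.300e-02  1.632e+00 -2.000e-03]
22.1417
```

Force is 8.7 N with Mz≈0 and Fz≈0, and displacement past contact is ~2.3 mm. Less pot friction, that is about 8 N on the stop. Hold, then back off slowly.

Run:
```python
from h import *
from cell import manip,cams
b=np.load("tare.npy");z=.0511
for i in range(4):
    m,_=ft(manip,17,.02);p=manip.state()["tool_pos"];print("hold",manip.state()["clock"],(toT(p)*1e3).round(2),(m-b).round(3))
for x in (.0300,.0290,.0280,.0270,.0255,.0235,.020):
    manip.move_linear(T(x,0,z),.004);m,_=ft(manip,5,.02);p=manip.state()["tool_pos"];print(x,(toT(p)*1e3).round(2),(m-b)[:3].round(2))
manip.move_linear(T(-.03,0,z),.03);manip.move_linear(T(-.071,0,z),.06)
manip.move_linear(T(-.071,0,.13),.08)
c=wrist(cams,manip,"w_after");Q=cloud(c);u=np.stack([(Q[...,:2]-O)@EX,(Q[...,:2]-O)@EY,Q[...,2]],-1)
m=((u[...,2]>.033)&(u[...,2]<.045)&(u[...,0]>.02)&(u[...,0]<.08)&(abs(u[...,1])<.084)).astype(np.uint8);k,l,st,ce=cv2.connectedComponentsWithStats(m)
for i in range(1,k):
    if st[i,4]>60: print("pot",st[i,4],cv2.minAreaRect((u[l==i][:,:2]*1000).astype(np.float32))[:2],np.median(u[l==i][:,2]))
t=cams.capture("top")
cv2.imwrite("pics/after.png",np.hstack([cv2.resize(c["image"],(400,300)),cv2.resize(t["image"][140:290,180:380],(400,300))]));print(manip.state()["clock"])
```

```text
hold 22.425 [ 2.947e+01 -1.000e-02] [-8.684 -0.046 -0.281  0.08   1.654 -0.   ]
hold 22.7083 [2.946e+01 1.000e-02] [-8.821 -0.322 -0.185  0.051  1.646  0.   ]
hold 22.9917 [29.46  0.03] [-8.809e+00  1.610e-01 -2.620e-01  6.200e-02  1.635e+00 -4.000e-03]
hold 23.275 [2.95e+01 1.00e-02] [-8.555  0.141 -0.404  0.068  1.633  0.011]
0.03 [28.89 -0.  ] [-6.7   0.14 -2.96]
0.029 [ 2.845e+01 -1.000e-02] [-5.03  0.02 -3.14]
0.028 [2.812e+01 1.000e-02] [-4.9  -0.01 -3.12]
0.027 [ 2.777e+01 -2.000e-02] [-2.58  0.4  -1.96]
0.0255 [ 2.598e+01 -2.000e-02] [ 0.1  -0.16  0.11]
0.0235 [23.51 -0.  ] [-0.29  0.02  0.14]
0.02 [ 2.004e+01 -1.000e-02] [-0.15  0.11  0.05]
pot 1759 ((57.79285430908203, 64.17413330078125), (35.48545455932617, 35.310726165771484)) 0.03794669653759361
pot 1505 ((57.51610565185547, 19.804180145263672), (35.15221405029297, 35.23455810546875)) 0.03794410938135584
pot 1343 ((57.451786041259766, -19.098209381103516), (35.34654998779297, 35.39461135864258)) 0.037888169232489666
pot 638 ((63.64575958251953, -55.478065490722656), (18.110980987548828, 35.65839385986328)) 0.037883600156205025
31.6417
```

View pics/after.png

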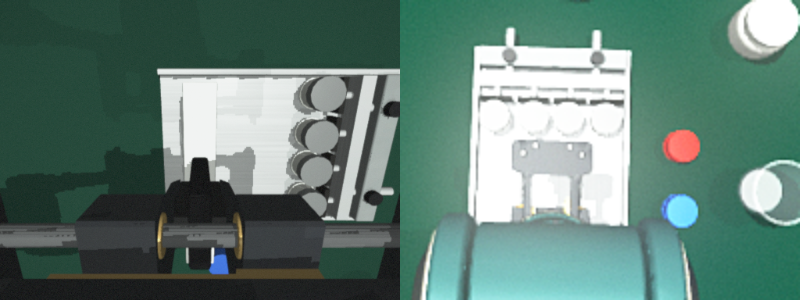

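The pots stand in a straight row at the pads (tray x≈57.5 mm, fourth partly hidden). Hold lasted 1.2 s. Now I'll stand the straightedge back on the bench where it came from.

Run:
```python
from h import *
from cell import manip,cams
rot=down(np.radians(20));g=[.5003,.2582]
manip.move_linear([*g,.13],.12,rot);manip.move_linear([*g,.052],.1);manip.dwell(.2);b,_=ft(manip,8)
z=.0465
while z>.0425:
    manip.move_linear([*g,z],.01);m,_=ft(manip,6);print(round(z,4),(m-b)[:3].round(2),manip.state()["tool_pos"][2])
    if m[2]-b[2]>1.5: break
    z-=.0005
manip.set_gripper(.05);manip.dwell(.2);manip.set_gripper(.085)
manip.move_linear([*g,.16],.1);manip.dwell(.2)
c=wrist(cams,manip,"w_end");Q=cloud(c)
for lo,hi in((.075,.11),(.015,.035)):
    p=Q[(Q[...,2]>lo)&(Q[...,2]<hi)&(np.hypot(Q[...,0]-.501,Q[...,1]-.2575)<.09)];print(len(p),np.median(p[:,2]),cv2.minAreaRect((p[:,:2]*1000).astype(np.float32)))
manip.move_pose([.3,.45,.25],down(np.radians(55)))
s=cams.capture("scene");t=cams.capture("top")
Q=cloud(t);u=np.stack([(Q[...,:2]-O)@EX,(Q[...,:2]-O)@EY,Q[...,2]],-1)
m=((u[...,2]>.033)&(u[...,2]<.045)&(u[...,0]>.03)&(u[...,0]<.0745)&(abs(u[...,1])<.084)).astype(np.uint8);k,l,st,ce=cv2.connectedComponentsWithStats(m)
for i in range(1,k):
    if st[i,4]>60: print("pot",st[i,4],cv2.minAreaRect((u[l==i][:,:2]*1000).astype(np.float32))[:2],np.median(u[l==i][:,2]))
cv2.imwrite("pics/end.png",np.hstack([cv2.resize(s["image"],(400,300)),cv2.resize(t["image"],(400,300))]));print(manip.state()["clock"])
```

```text
0.0465 [0.19 0.37 0.33] 0.04651354618642202
0.046 [-0.08  0.01 -0.09] 0.04602584021726633
0.0455 [ 0.3   0.51 -0.24] 0.04550416098391555
0.045 [-0.17 -0.48  0.17] 0.04498259992534704
0.0445 [-1.42 -0.9   5.4 ] 0.04495147986351972
874 0.09162960140352844 ((500.9305114746094, 258.7847900390625), (11.636417388916016, 43.47031021118164), 20.018632888793945)
2653 0.027817546584622876 ((501.00390625, 258.211669921875), (24.02643585205078, 149.26986694335938), 19.99336051940918)
pot 194 ((58.252140045166016, 64.40060424804688), (31.79619026184082, 33.79098892211914)) 0.03747152718869928
pot 194 ((57.406150817871094, 19.469758987426758), (31.826993942260742, 33.64326477050781)) 0.03777075731956797
pot 191 ((58.50978469848633, -18.7265625), (31.80118179321289, 33.80579376220703)) 0.037646737921145035
pot 193 ((57.738739013671875, -61.46173858642578), (31.92605209350586, 33.83780288696289)) 0.03740846635256245
41.7833
```

View pics/end.png

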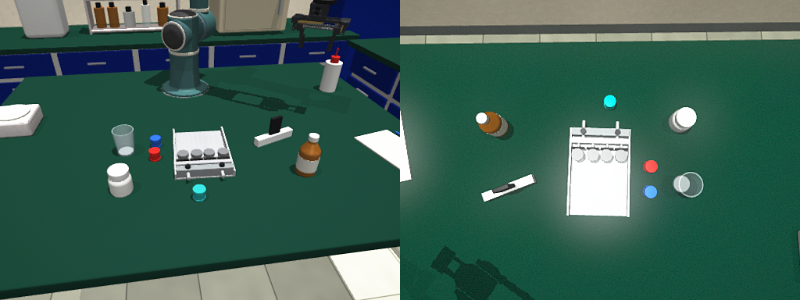

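All four pots stand in a row at the pads, the straightedge is upright on the bench, the bystanders haven't moved, and the arm is clear.

```bash
python3 -c "
from cell import order,manip
print(order.close_job(),manip.state()['clock'])"
```

```text
the job is handed in; nothing more can be done
the job is handed in; nothing more can be done
```

The job is done and handed in, at about 42 s of the 72 s allowed; no verdict is reported.

- **Press:** I gripped the straightedge by its plate, set it in behind the pots and pushed all four up to the stop. The hold lasted about 1.2 s at 8.6–8.8 N on the wrist. I estimate about 8 N of that was on the stop once pot friction is taken off. The bar moved about 2.3 mm past first contact, and the moment about the vertical was near zero, so the pads gave evenly.
- **Last checks:** After the slow back-off, all four pots stand upright within about 1 mm of a line, at tray x ≈ 57.4–58.5 mm. The straightedge stands upright back at its starting place, and the beaker, bottle and jar look unmoved.
- **What was off:** During the first press an upward force of about 4 N appeared, though the bar was level and clear of the floor. I took it to be friction against the pots, and raising the bar 0.6 mm cleared it before the hold. The bar was carried about 1.4 mm above the tray floor while pushing, not resting on it. The force on the stop itself and the pads' travel are worked out from wrist force and position, not measured directly.

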